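# Wedge the rocking block heater steady

### The job

The vial block heater rocks because its far right foot has lost its rubber pad. Push the orange wedge along the bench, thin end first, under that foot until the foot bears on it and the heater stands firmly on all four feet; do not jack it up off its other feet, shove it along, or disturb the vials and the bottle. Then test by pressing firmly down with a fingertip on the deck corner above that foot, which must not dip, and leave the heater standing steady on the wedge.

Things in the scene. Friction and masses are not known exactly. Their poses are not given: they have to be found in the camera images.
- heater: white dry-block heater, 200 mm (x) by 220 (y), flat deck 88 mm above the bench, about 3 kg, loose. Origin: bench level under its centre; x to its back, y to its left, z up. A block with capped vials (x -38 to 48, y -63 to 63 mm) rises 31 mm above the deck. Shell underside at 18 mm. Feet at x +-80, y +-90: three rubber feet, and at x 80, y -90 a bare brass stub 3 to 7 mm clear of the bench
- low_foot (a point): on the axis of the bare brass stub (16 mm diameter, round end), at bench level; the shell overhangs this axis by 20 mm on the heater's -y and +x sides. Axes as the heater's
- press_spot (a point): point on the deck straight above the stub, 88 mm above the bench when level, 20 mm in from both edges. Unwedged, 5 N down here tips the corner 3 to 7 mm until the stub hits the bench; let go, it rocks back. Press firmly: 5 to 12 N
- wedge: orange plastic wedge, 50 g, flat on the bench: 120 mm long (x), 40 wide (y), 1.5 mm thick at the thin end (x = +60) rising evenly to 15 mm at the upright butt face (x = -60). Origin: underside centre. It starts on the heater's -y side, thin end 30 to 50 mm short of the stub. Free it slides at under 1 N; 2 to 7 N of push means the stub bears snugly, over 9 N jacks the heater up and slides it. It stays put
- vial_amber_mid (a point): bystander: amber glass vial with green cap, 23 mm diameter, 76 mm tall, standing; point at half height
- vial_clear_mid (a point): bystander: clear glass vial with blue cap, same size; point at half height
- solvent_mid (a point): bystander: amber bottle with blue cap, 60 mm diameter, 120 mm tall, standing; point at half height
- foot_near_right: rubber foot of the heater at its x -80, y -90 mm, 24 mm diameter; origin at its sole. It lifts off the bench if the wedge is driven too far
- foot_far_left: rubber foot of the heater at its x 80, y 90 mm, 24 mm diameter; origin at its sole. It lifts off the bench if the wedge is driven too far

How it is judged:
On the way:
1. with the wedge under the bare foot, the corner above it is pressed down with more than 3.5 N and does not dip (under 1.5 mm) (contact force between the fingers and heater above 3.5 N and horizontal distance between the grasp point and press_spot below 0.03 m and height (world z) of press_spot above 0.0865 m and contact force between wedge and heater above 2 N and x of low_foot in the frame of wedge between -0.03 and 0.055 m and y of low_foot in the frame of wedge between -0.019 and 0.019 m), for 0.3 s.
At the end, for the whole second after the job is handed in: the wedge lies flat under the bare foot (foot axis within 19 mm of its centre line, on the ramp) and bears over 0.2 N; the two feet beside it still stand on the bench (over 0.2 N each); the heater is level within 0.006 rad, within 20 mm of its start; all at rest (contact force between wedge and heater above 0.2 N and contact force between each of foot_near_right, foot_far_left and anything else above 0.2 N and angle between heater's own z axis and vertical below 0.006 rad and x of low_foot in the frame of wedge between -0.03 and 0.055 m and y of low_foot in the frame of wedge between -0.019 and 0.019 m and angle between wedge's own z axis and vertical below 0.03 rad and distance of heater from where it was at the start of the episode below 0.02 m and linear speed of each of heater, wedge below 0.01 m/s); the robot touches nothing.
It fails at once if the wedge is lifted off the bench (height (world z) of wedge above 0.012 m).
It fails at once if the heater is lifted or tipped (height (world z) of heater above 0.012 m or angle between heater's own z axis and vertical above 0.1 rad).
It fails at once if the heater is shoved along the bench (distance of heater from where it was at the start of the episode above 0.03 m).
It fails at once if a vial or the bottle is disturbed (distance of any of vial_amber_mid, vial_clear_mid, solvent_mid from where it was at the start of the episode above 0.015 m).
It also fails if it takes over 45 s, if anything falls off the work surface, if the arm or the gripper's body presses on something with over 40 N, if the wrist force passes 120 N, or if a joint passes its speed limit or range.

### The arm

A 6-joint arm with a two-finger parallel gripper is mounted at the origin on the work surface. World frame = base frame: x ahead of the robot, y to its left, z up, the work surface at z = 0. Lengths are in m, angles in rad, forces in N, time in s.
With the tool pointing down it reaches from about 0.35 to 0.975 m from the base axis. Payload 4.9 kg.
Tool frame: the origin (TCP) lies midway between the tips of the shut fingers; the grasp point (between the pads) lies 19 mm behind it; x points along the fingers, y is the direction in which the jaws open and shut, and the axes are right-handed (so a half turn about x gives the same grasp; the last joint's range is limited). The gripper opens to 85 mm and grips with 20 to 120 N. Pads are 22 mm wide; open, the fingers measure 114 mm over their backs; the gripper's body (76 mm by 85 mm) begins 54 mm behind the grasp point. The pads swing forward as they close: fully open they stand 13 mm farther back than shut.
Start: joints at [-1.398, 0.053, 1.613, -0, 1.476, -0.119], TCP at [0.18, -0.599, 0.231] pointing down, gripper open.
Joint ranges: [-3.01, 3.01], [-1.01, 2.22], [0.06, 2.58], [-1.02, 4.17], [0.09, 2.62], [-3.14, 3.14]. Speed limits (rad/s): [2.57, 2.57, 3.14, 3.14, 3.14, 3.14].

### API

Orientations are given as a rotation vector (axis times angle).
In Python, from station import ctrl gives the robot as it stands.
- The arm moves only by the shell command python3 -m handwheel 'ROWS' [FORCE]. ROWS is JSON, a list of rows, each a list of 3 entries, a list of its own where there are three numbers: the finger opening in m, from 0 to 0.0854, then the shift along the tool's x, y, z in m, then the turn, a rotation vector about the tool's x, y, z in degrees. In form: [[claw, [dx, dy, dz], [ax, ay, az]], ...]. A call has 1 to 10 rows; each row shifts and turns the commanded pose from where the row before left it, along the tool's axes as they then stand; what a row does not reach is not made up. A row lasts 1/12 s, in which the tool goes at most 41.7 mm and 7.16 degrees, less where a joint would pass 70% of its speed; a pose out of reach is approached as far as the arm can. A call with a gripper value outside its range is refused whole. The fingers move at their own pace and stop on an object; FORCE is the grip in N (left out, the last holds). Time passes only in rows, so rows that do not move let the fingers close. It gives the time, the measured TCP pose, the force and the opening at its end, in the units of the state.
- ctrl.get_obs(): the state, without advancing time (a new reading comes with each control period).
- ctrl.get_image(name): name is "scene" or "top"; returns the picture (420x560x3 uint8, red, green, blue); there is no depth.
- ctrl.camera_params(name): a dict with "vertical_fov" (degrees; the focal length in pixels is half the picture's height over the tangent of half this angle, whatever the lens; pixels are square), "cx", "cy" (the principal point, pixels), "rvec" (rotation vector, rad) and "tvec" (3), from world to camera coordinates, as OpenCV has them. Camera axes: x right, y down, z forward; pixel columns grow to the right and rows downward; lengths in m; the calibration is good to about 2 mm. A picture is of the moment at which its call begins. camera_params takes no time and is no camera call.
- ctrl.finish_job(): hands the job in, once; it reports no verdict.
Trained networks look in the newest picture that a camera, given by its name, has taken for a name from the list of things; names that differ only in an ending like _2 or _b are one class to them, and where a whole thing is asked for, a point or a joint stands for the part that bears it (a point fixed in the world has none). Each returns a list of dicts, best first, with "score" (0 to 1); they miss things now and then, are a little off and sometimes report something else, mostly with a low value. They report only what shows in the picture. A call takes as long as a camera call.
- ctrl.look_for(thing, camera): "box" ([centre column, centre row, width, height] in pixels, round what is visible of it).
- ctrl.silhouettes(thing, camera): "mask" (420x560 bool, what is visible of it) and "box" ([centre column, centre row, width, height] in pixels, round what is visible of it).
- ctrl.tip_of(thing, camera): "centre" ([row, column] in pixels: a listed point, or the origin of a listed thing).
The state is a dict: "t": time; "q": joint angles; "dq": joint speeds; "effort": joint torques, N m; "tool_pos": TCP position; "tool_rot": TCP orientation; "contact_force": force on the tool from outside, world axes, zero at the start; "wrist_torque": the same for the moment, N m; "opening": finger opening in m.
Only numpy, scipy, OpenCV 4.12 (cv2) and the standard library are available. Lean on these libraries where they do the work, as an engineer would, in place of code of your own. Each camera call takes 0.05 s, during which the arm holds its last target.

## Working session

There is one attempt and no reset: what is moved stays moved. The work goes in short steps, Python scripts to look and compute and a shell command to move; the robot and the scene stay as the last step left them, time stands still between calls to the robot, and variables do not carry over. Pictures are saved under pics/ and viewed, and the job is handed in when it is done.

```bash
mkdir -p pics; ls
python3 - <<'E'
from station import ctrl
import cv2
for n in("scene","top"):
    im=ctrl.get_image(n); cv2.imwrite(f"pics/a_{n}.png",im[:,:,::-1]); print(n,ctrl.camera_params(n))
print(ctrl.get_obs())
E
```

```text
pics
scene {'vertical_fov': 51.7743127973611, 'cx': 279.73237401150976, 'cy': 211.84488843556758, 'rvec': array([ 1.35246154,  2.12338795, -0.99842493]), 'tvec': array([ 0.1973152 , -0.26273997,  1.1126512 ])}
top {'vertical_fov': 47.75104024072603, 'cx': 277.4027531172736, 'cy': 206.2451964695113, 'rvec': array([ 2.22509351, -2.17377714,  0.0329344 ]), 'tvec': array([0.01836573, 0.55289185, 0.87353093])}
{'t': 0.1, 'q': array([-1.39802382e+00,  5.33081406e-02,  1.61416553e+00,  1.30704533e-05,
        1.47597489e+00, -1.19042695e-01]), 'dq': array([ 3.88922703e-04, -1.34706172e-03, -2.00598682e-03, -1.89685387e-03,
       -5.57035547e-05,  7.80560277e-05]), 'effort': array([-3.85997528e-04, -3.94906783e+01, -3.71365178e+01, -1.29909677e-04,
        3.90229456e-03, -2.05850739e-06]), 'tool_pos': array([ 0.17968837, -0.59802798,  0.23016994]), 'tool_rot': array([ 2.0654258 ,  0.30545949, -2.06550272]), 'contact_force': array([-0.82528135, -0.87731183,  0.19954596]), 'wrist_torque': array([0.05401283, 0.01637807, 0.07335473]), 'opening': 0.0854958930701972}
```

View pics/a_scene.png

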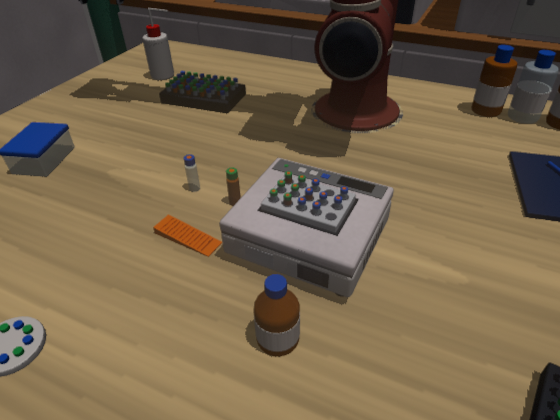

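View pics/a_top.png

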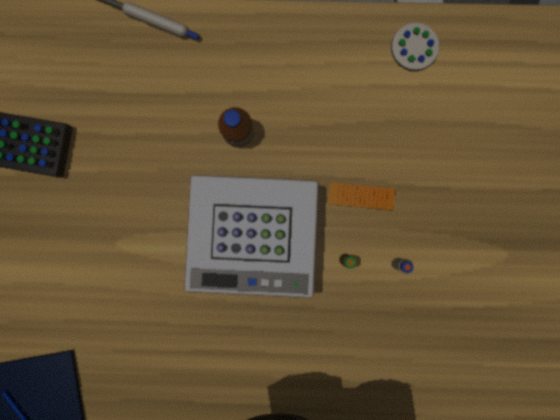

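```bash
cat > h.py <<'E'
import numpy as np, cv2
from station import ctrl
def cam(n):
    p=ctrl.camera_params(n); f=210/np.tan(np.radians(p['vertical_fov'])/2)
    return np.array([[f,0,p['cx']],[0,f,p['cy']],[0,0,1]]),cv2.Rodrigues(p['rvec'])[0],p['tvec']
def ray(n,u,v,z):
    K,R,t=cam(n); d=R.T@np.linalg.inv(K)@[u,v,1]; c=-R.T@t
    return c+d*(z-c[2])/d[2]
def proj(n,P):
    K,R,t=cam(n); q=(np.atleast_2d(P)@R.T+t)@K.T; return q[:,:2]/q[:,2:]
E
python3 - <<'E'
from h import *
im={n:ctrl.get_image(n) for n in("top","scene")}
for th in("wedge","heater"):
  for n in("top","scene"):
    r=ctrl.silhouettes(th,n)
    for k in r[:2]: print(th,n,k['score'],k['box'],k['mask'].sum())
    if r:
        m=r[0]['mask']; np.save(f"m_{th}_{n}.npy",m)
        c=max(cv2.findContours(m.astype('uint8'),0,2)[0],key=cv2.contourArea)
        print(cv2.minAreaRect(c), cv2.approxPolyDP(c,4,True)[:,0].tolist())
for th,z in(("low_foot",0),("press_spot",.088),("wedge",0),("heater",0),("vial_amber_mid",.038),("vial_clear_mid",.038),("solvent_mid",.06)):
  for n in("top","scene"):
    for k in ctrl.tip_of(th,n)[:1]:
        print(th,n,round(k['score'],2),k['centre'],ray(n,k['centre'][1],k['centre'][0],z).round(4))
g=im["top"]; cv2.imwrite("pics/b.png",cv2.resize(g[150:290,300:440,::-1],None,fx=4,fy=4,interpolation=cv2.INTER_CUBIC))
print(ctrl.get_obs()['t'])
E
```

```text
wedge top 0.65 [361.7, 197.2, 64.8, 27.9] 1408
((360.7950744628906, 196.2541046142578), (66.45323944091797, 21.909650802612305), 5.19442892074585) [[329, 186], [332, 204], [393, 207], [392, 189]]
wedge scene 0.59 [188.9, 234.8, 66.6, 43.3] 1377
((186.6678924560547, 235.21170043945312), (67.96373748779297, 22.775402069091797), 25.016895294189453) [[153, 227], [155, 233], [207, 256], [221, 242], [168, 214]]
heater top 0.75 [252.8, 238.9, 135.6, 121.5] 15121
((251.40188598632812, 235.9951934814453), (130.12142944335938, 117.61195373535156), 2.815556764602661) [[193, 175], [184, 289], [311, 297], [318, 183]]
heater scene 0.83 [305.4, 228.3, 174.7, 134.4] 15767
((304.0267028808594, 217.9412384033203), (155.6038055419922, 119.62457275390625), 20.613630294799805) [[276, 158], [221, 219], [224, 250], [350, 295], [386, 221], [391, 187]]
low_foot top 0.17 [261.0, 402.8] [ 0.4555 -0.2059  0.    ]
low_foot scene 0.57 [257.0, 239.5] [ 0.5787 -0.0163  0.    ]
press_spot top 0.67 [188.8, 306.6] [ 0.5803 -0.0182  0.088 ]
press_spot scene 0.84 [217.9, 235.8] [ 0.5791 -0.0144  0.088 ]
wedge top 0.97 [194.2, 359.7] [ 0.579  -0.1231  0.    ]
wedge scene 0.78 [236.3, 188.5] [ 0.5722 -0.1238  0.    ]
heater top 0.6 [236.8, 254.4] [0.4942 0.0732 0.    ]
heater scene 0.78 [245.2, 306.8] [0.5067 0.0753 0.    ]
vial_amber_mid top 0.61 [263.1, 347.6] [ 0.4521 -0.0973  0.038 ]
vial_amber_mid scene 0.58 [182.6, 231.7] [ 0.4461 -0.1053  0.038 ]
vial_clear_mid top 0.5 [261.9, 403.5] [ 0.4567 -0.1974  0.038 ]
vial_clear_mid scene 0.91 [171.0, 192.6] [ 0.4442 -0.1955  0.038 ]
solvent_mid top 0.94 [125.8, 238.2] [0.6913 0.1036 0.06  ]
solvent_mid scene 0.93 [316.5, 275.6] [0.6995 0.1117 0.06  ]
1.1
```

View pics/b.png

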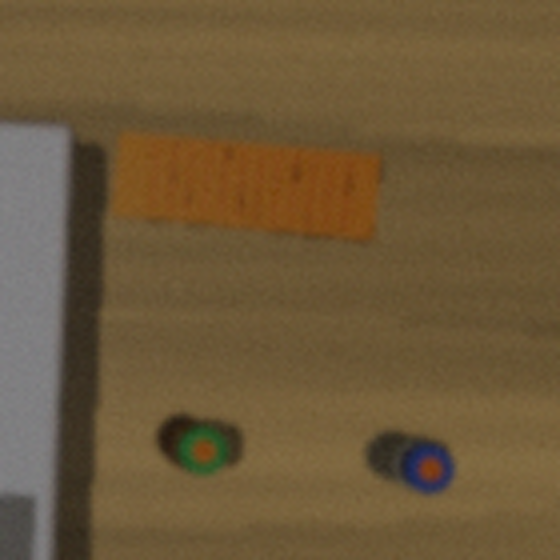

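Run:
```python
from h import *
from scipy.optimize import least_squares
im=ctrl.get_image("top"); sc=ctrl.get_image("scene")
def fitw(im,n):
    hsv=cv2.cvtColor(im,cv2.COLOR_RGB2HSV)
    m=((hsv[...,0]<14)&(hsv[...,1]>190)&(hsv[...,2]>90)).astype('uint8')
    nn,l,st,ce=cv2.connectedComponentsWithStats(m); 
    x=proj(n,[[.577,-.123,.007]])[0]
    ok=[i for i in range(1,nn) if st[i,4]>200]; i=min(ok,key=lambda i:np.hypot(*(ce[i]-x)))
    c=max(cv2.findContours((l==i).astype('uint8'),0,2)[0],key=cv2.contourArea)
    return st[i],cv2.minAreaRect(c),(l==i)
V=np.array([[x,y,z] for x in(-.06,.06) for y in(-.02,.02) for z in ((0,.015) if x<0 else (0,.0015))])
def sil(p,n,S=4):
    c,s=np.cos(p[2]),np.sin(p[2])
    P=np.c_[p[0]+c*V[:,0]-s*V[:,1],p[1]+s*V[:,0]+c*V[:,1],V[:,2]]
    h=cv2.convexHull(proj(n,P).astype('float32'))
    m=np.zeros((420*S,560*S),'uint8'); cv2.fillConvexPoly(m,np.round((h[:,0]+.5)*S).astype(int),255)
    return cv2.resize(m,(560,420),interpolation=cv2.INTER_AREA)/255.
from scipy.optimize import minimize
T={}
for n,i in(("top",im),("scene",sc)):
    st,r,m=fitw(i,n); T[n]=m.astype(float); print(n,st,r)
for ns in(["top"],["scene"],["top","scene"]):
    f=lambda p:sum(np.abs(sil(p,n)-T[n]).sum() for n in ns)
    r=minimize(f,[.577,-.123,np.pi/2],method='Nelder-Mead',options=dict(initial_simplex=[[.577,-.123,1.57],[.582,-.123,1.57],[.577,-.118,1.57],[.577,-.123,1.65]]))
    print(ns,r.x[:2].round(4),np.degrees(r.x[2]).round(2),r.fun)
# heater: deck quad via brightness top
hsv=cv2.cvtColor(im,cv2.COLOR_RGB2HSV)
w=((hsv[...,1]<60)&(hsv[...,2]>90)).astype('uint8')
w[:150]=0;w=cv2.morphologyEx(w,3,np.ones((15,15)))
c=max(cv2.findContours(w,0,2)[0],key=cv2.contourArea)
r=cv2.minAreaRect(c);b=cv2.boxPoints(r);print(r,b.tolist())
Q=np.array([ray("top",*x,.088) for x in b]);print(Q.round(4), np.linalg.norm(np.diff(Q,axis=0),axis=1),Q.mean(0))
```

```text
Traceback (most recent call last):
ValueError: min() iterable argument is empty
```

```bash
cat > fit.py <<'E'
from h import *
from scipy.optimize import minimize
def wmask(im,n,near):
    hsv=cv2.cvtColor(im,cv2.COLOR_RGB2HSV)
    m=((hsv[...,0]<16)&(hsv[...,1]>205)).astype('uint8') if n=="top" else ((hsv[...,0]<14)&(hsv[...,1]>200)&(hsv[...,2]>150)).astype('uint8')
    m=cv2.morphologyEx(m,3,np.ones((3,3)))
    nn,l,st,ce=cv2.connectedComponentsWithStats(m)
    x=proj(n,[near])[0]
    ok=[i for i in range(1,nn) if st[i,4]>100]; i=min(ok,key=lambda i:np.hypot(*(ce[i]-x)))
    return st[i],(l==i)
V=np.array([[x,y,z] for x in(-.06,.06) for y in(-.02,.02) for z in ((0,.015) if x<0 else (0,.0015))])
def sil(p,n,S=4):
    c,s=np.cos(p[2]),np.sin(p[2])
    P=np.c_[p[0]+c*V[:,0]-s*V[:,1],p[1]+s*V[:,0]+c*V[:,1],V[:,2]]
    h=cv2.convexHull(proj(n,P).astype('float32'))
    m=np.zeros((420*S,560*S),'uint8'); cv2.fillConvexPoly(m,np.round((h[:,0]+.5)*S).astype(int),255)
    return cv2.resize(m,(560,420),interpolation=cv2.INTER_AREA)/255.
E
python3 - <<'E'
from fit import *
im=ctrl.get_image("top"); sc=ctrl.get_image("scene")
hv=cv2.cvtColor(im,cv2.COLOR_RGB2HSV); print(hv[197,340:380:8],hv[240,370])
hs=cv2.cvtColor(sc,cv2.COLOR_RGB2HSV); print(hs[235,175:200:6],hs[280,180])
T={}
for n,i in(("top",im),("scene",sc)):
    st,m=wmask(i,n,[.577,-.123,.007]); T[n]=m.astype(float); print(n,st)
for ns in(["top"],["scene"],["top","scene"]):
    f=lambda p:sum(np.abs(sil(p,n)-T[n]).sum() for n in ns)
    r=minimize(f,[.577,-.123,np.pi/2],method='Nelder-Mead',options=dict(initial_simplex=[[.577,-.123,1.57],[.582,-.123,1.57],[.577,-.118,1.57],[.577,-.123,1.65]]))
    print(ns,r.x[:2].round(4),np.degrees(r.x[2]).round(2),r.fun)
w=((hv[...,1]<60)&(hv[...,2]>80)).astype('uint8')
w[:150]=0;w=cv2.morphologyEx(w,3,np.ones((15,15)))
c=max(cv2.findContours(w,0,2)[0],key=cv2.contourArea)
r=cv2.minAreaRect(c);b=cv2.boxPoints(r);print(r,b.tolist())
Q=np.array([ray("top",*x,.088) for x in b]);print(Q.round(4), np.linalg.norm(np.diff(Q,axis=0),axis=1),Q.mean(0))
E
```

```text
[[ 16 192 126]
 [ 15 197 128]
 [ 15 210 125]
 [ 14 207 127]
 [ 16 217 127]] [ 19 120 106]
[[ 12 224 165]
 [ 11 220 147]
 [ 11 219 147]
 [ 11 217 146]
 [ 11 210 137]] [ 18 102 155]
top [353 188  42  21 577]
scene [ 155  215   66   41 1076]
['top'] [ 0.5717 -0.1236] 91.76 854.2196078431373
['scene'] [ 0.5716 -0.1249] 83.3 256.0313725490196
['top', 'scene'] [ 0.5735 -0.1241] 87.15 1125.156862745098
((251.28736877441406, 235.6808624267578), (128.53472900390625, 116.96858215332031), 2.82712459564209) [[184.213623046875, 290.92413330078125], [189.98281860351562, 174.09793090820312], [318.3611145019531, 180.43759155273438], [312.5919189453125, 297.2637939453125]]
[[ 0.4027  0.1848  0.088 ]
 [ 0.6008  0.181   0.088 ]
 [ 0.595  -0.0379  0.088 ]
 [ 0.3973 -0.0322  0.088 ]] [0.19820287 0.21900273 0.19776361] [0.49895631 0.07390353 0.088     ]
```

```bash
sed -i 's/(hsv\[...,0\]<16)&(hsv\[...,1\]>205)/(hsv[...,0]<=17)\&(hsv[...,1]>155)\&(hsv[...,2]>75)/; s/>200)&(hsv\[...,2\]>150)/>180)\&(hsv[...,2]>110)/' fit.py
python3 - <<'E'
from fit import *
im=ctrl.get_image("top"); sc=ctrl.get_image("scene")
T={}
for n,i in(("top",im),("scene",sc)):
    st,m=wmask(i,n,[.577,-.123,.007]); T[n]=m.astype(float); print(n,st)
for ns in(["top"],["scene"],["top","scene"]):
    f=lambda p:sum(np.abs(sil(p,n)-T[n]).sum() for n in ns)
    r=minimize(f,[.577,-.123,np.pi/2],method='Nelder-Mead',options=dict(initial_simplex=[[.577,-.123,1.57],[.582,-.123,1.57],[.577,-.118,1.57],[.577,-.123,1.65]]))
    print(ns,r.x[:2].round(4),np.degrees(r.x[2]).round(2),r.fun)
o=im.copy();c=cv2.findContours((sil(r.x,"top")>.5).astype('uint8'),0,2)[0];o=cv2.resize(o[160:240,300:420],None,fx=6,fy=6)
cv2.polylines(o,[((c[0]-[300,160])*6+3)],1,(0,255,0));
o2=cv2.resize(sc[190:270,130:250],None,fx=6,fy=6);c=cv2.findContours((sil(r.x,"scene")>.5).astype('uint8'),0,2)[0]
cv2.polylines(o2,[((c[0]-[130,190])*6+3)],1,(0,255,0))
cv2.imwrite("pics/c.png",cv2.resize(np.vstack([o,o2])[...,::-1],(450,600)))
# heater check in scene: draw
E
```

```text
top [ 328  183   68   28 1480]
scene [ 154  215   68   41 1166]
['top'] [ 0.5757 -0.1238] 85.84 57.333333333333336
['scene'] [ 0.5722 -0.1233] 82.58 180.09019607843135
['top', 'scene'] [ 0.5753 -0.1244] 85.41 253.95686274509805
```

View pics/c.png

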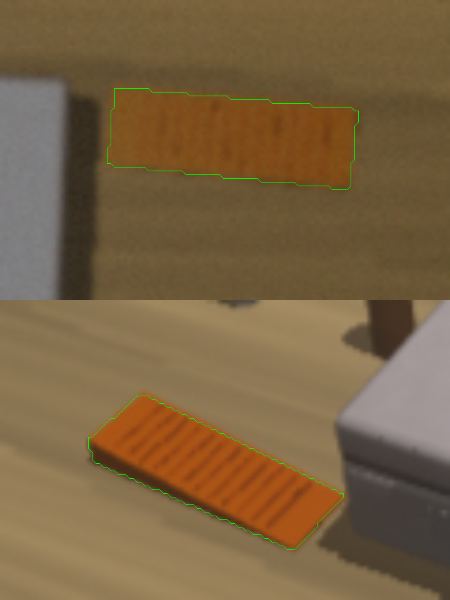

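```bash
cat > st.py <<'E'
from h import *
import sys
from scipy.spatial.transform import Rotation as Ro
o=ctrl.get_obs(); R=Ro.from_rotvec(o['tool_rot'])
print('t',round(o['t'],2),'pos',o['tool_pos'].round(4),'F',o['contact_force'].round(2),'open',round(o['opening'],4)); print(R.as_matrix().round(3))
if len(sys.argv)>1:
    tgt=np.array(eval(sys.argv[1])); print('shift tool',R.inv().apply(tgt-o['tool_pos']).round(4))
if len(sys.argv)>2:
    a=np.radians(float(sys.argv[2])) # desired world angle of tool y
    y=np.array([np.cos(a),np.sin(a),0]);x=np.array([0,0,-1.]);G=Ro.from_matrix(np.c_[x,y,np.cross(x,y)])
    print('turn deg',np.degrees((R.inv()*G).as_rotvec()).round(2)); print('shift in new tool',G.inv().apply(tgt-o['tool_pos']).round(4))
E
python3 st.py "[.571,-.208,.12]" -4.5;python3 st.py "[.571,-.208,.12]" 175.5
```

```text
t 1.4 pos [ 0.1798 -0.5985  0.2313] F [ 0.14  0.7  -0.09] open 0.0855
[[ 0.     0.288 -0.958]
 [ 0.    -0.958 -0.288]
 [-1.    -0.    -0.   ]]
shift tool [ 0.1113 -0.2615 -0.487 ]
turn deg [-68.78  -0.     0.  ]
shift in new tool [ 0.1113  0.3594 -0.42  ]
t 1.4 pos [ 0.1798 -0.5985  0.2313] F [ 0.14  0.7  -0.09] open 0.0855
[[ 0.     0.288 -0.958]
 [ 0.    -0.958 -0.288]
 [-1.    -0.    -0.   ]]
shift tool [ 0.1113 -0.2615 -0.487 ]
turn deg [111.22   0.     0.  ]
shift in new tool [ 0.1113 -0.3594  0.42  ]
```

```bash
python3 -m handwheel '[[0.012,[0,-0.0262,-0.0300],[0,0,0]],[0.012,[0,-0.0174,-0.0325],[0,0,0]],[0.012,[0,-0.0174,-0.0325],[0,0,0]],[0.012,[0,-0.0174,-0.0325],[0,0,0]],[0.012,[0,-0.0174,-0.0325],[0,0,0]],[0.012,[0,-0.0174,-0.0325],[0,0,0]],[0.012,[0,-0.0174,-0.0325],[0,0,0]],[0.012,[0,-0.0174,-0.0325],[0,0,0]],[0.012,[0,-0.0174,-0.0325],[0,0,0]],[0.012,[0,-0.0174,-0.0325],[0,0,0]]]' 30
python3 -m handwheel '[[0.012,[0,0,0],[-6.88,0,0]],[0.012,[0,0,0],[-6.88,0,0]],[0.012,[0,0,0],[-6.88,0,0]],[0.012,[0,0,0],[-6.88,0,0]],[0.012,[0,0,0],[-6.88,0,0]],[0.012,[0,0,0],[-6.88,0,0]],[0.012,[0,0,0],[-6.88,0,0]],[0.012,[0,0,0],[-6.88,0,0]],[0.012,[0,0,0],[-6.88,0,0]],[0.012,[0,0,0],[-6.88,0,0]]]'
python3 st.py "[.571,-.208,.12]" -4.5
```

```text
t: 2.23
tool_pos: [0.4371, -0.3293, 0.2316]
tool_rot: [2.065, 0.303, -2.064]
contact_force: [1.5, -0.5, 0.1]
opening: 0.0125
t: 3.07
tool_pos: [0.4361, -0.3307, 0.2313]
tool_rot: [1.262, 1.174, -1.262]
contact_force: [-0.4, 0.9, 0.1]
opening: 0.012
t 3.07 pos [ 0.4361 -0.3307  0.2313] F [-0.36  0.94  0.07] open 0.012
[[ 0.     0.997 -0.072]
 [-0.    -0.072 -0.997]
 [-1.     0.     0.   ]]
shift tool [ 0.1114  0.1257 -0.1321]
turn deg [ 0.36  0.   -0.  ]
shift in new tool [ 0.1113  0.1249 -0.1329]
```

```bash
python3 -m handwheel '[[0.012,[0,0.025,-0.0265],[0,0,0]],[0.012,[0,0.025,-0.0265],[0,0,0]],[0.012,[0,0.025,-0.0265],[0,0,0]],[0.012,[0,0.025,-0.0265],[0,0,0]],[0.012,[0,0.025,-0.0265],[0,0,0]],[0.012,[0.033,0,0],[0,0,0]],[0.012,[0.033,0,0],[0,0,0]],[0.012,[0.033,0,0],[0,0,0]],[0.012,[0,0,0],[0,0,0]]]'
python3 st.py "[.571,-.205,.006]" -4.5
python3 - <<'E'
from h import *
im=ctrl.get_image("top"); sc=ctrl.get_image("scene")
cv2.imwrite("pics/d.png",np.hstack([cv2.resize(im[120:300,280:460],(400,400)),cv2.resize(sc[130:290,110:270],(400,400))])[...,::-1])
E
```

```text
t: 3.82
tool_pos: [0.5666, -0.2057, 0.124]
tool_rot: [1.264, 1.185, -1.273]
contact_force: [-1.2, 0.6, -2.3]
opening: 0.012
t 3.82 pos [ 0.5666 -0.2057  0.124 ] F [-1.21  0.64 -2.29] open 0.012
[[-0.012  0.997 -0.078]
 [ 0.006 -0.077 -0.997]
 [-1.    -0.013 -0.005]]
shift tool [ 0.1179  0.0058 -0.0004]
turn deg [ 0.05 -0.31  0.74]
shift in new tool [ 0.118   0.0043 -0.001 ]
```

View pics/d.png

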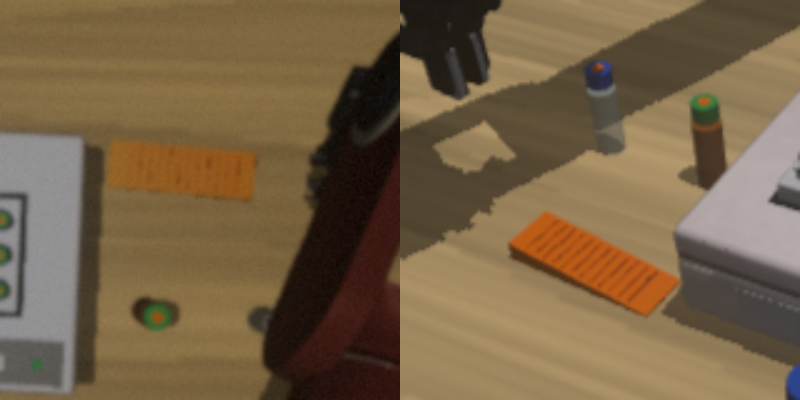

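```bash
python3 -m handwheel '[[0.012,[0.03,0.001,0],[0,0,0]],[0.012,[0.03,0,0],[0,0,0]],[0.012,[0.03,0,0],[0,0,0]],[0.012,[0.014,0,0],[0,0,0]],[0.012,[0.008,0,0],[0,0,0]],[0.012,[0,0,0],[0,0,0]],[0.012,[0,0,0],[0,0,0]]]'
python3 st.py "[.571,-.200,.006]" -4.5
python3 - <<'E'
from h import *
im=ctrl.get_image("top"); sc=ctrl.get_image("scene")
cv2.imwrite("pics/e.png",np.hstack([cv2.resize(im[120:300,280:460],(400,400)),cv2.resize(sc[170:290,110:230],(400,400))])[...,::-1])
E
```

```text
t: 4.5
tool_pos: [0.5735, -0.2093, 0.0225]
tool_rot: [1.267, 1.168, -1.265]
contact_force: [0.6, -0.9, 0.3]
opening: 0.0121
t 4.5 pos [ 0.5735 -0.2093  0.0225] F [ 0.64 -0.87  0.31] open 0.0121
[[ 0.003  0.997 -0.078]
 [-0.001 -0.078 -0.997]
 [-1.     0.003  0.001]]
shift tool [ 0.0165 -0.0033 -0.0091]
turn deg [ 0.01  0.07 -0.17]
shift in new tool [ 0.0165 -0.0032 -0.0091]
```

View pics/e.png

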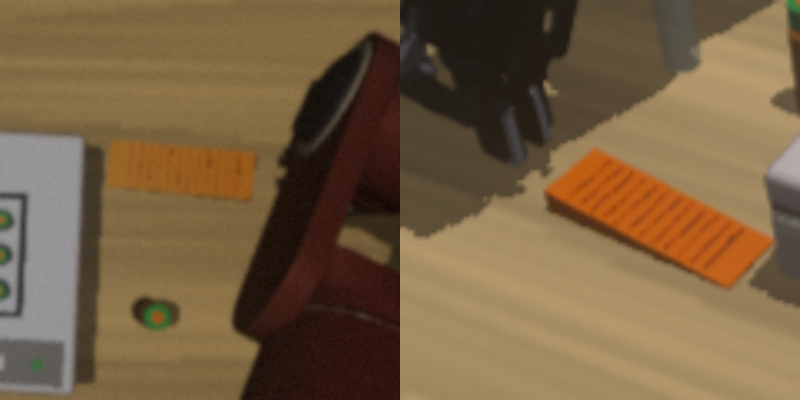

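```bash
python3 -m handwheel '[[0.012,[0.0165,-0.003,0],[0,0,0]],[0.012,[0,0,-0.004],[0,0,0]],[0.012,[0,0,-0.005],[0,0,0]],[0.012,[0,0,-0.005],[0,0,0]],[0.012,[0,0,-0.005],[0,0,0]],[0.012,[0,0,0],[0,0,0]]]'
python3 st.py "[.571,-.200,.006]" -4.5
python3 - <<'E'
from h import *
im=ctrl.get_image("top"); sc=ctrl.get_image("scene")
cv2.imwrite("pics/f.png",np.hstack([cv2.resize(im[120:300,280:460],(400,400)),cv2.resize(sc[170:290,110:230],(400,400))])[...,::-1])
E
```

```text
t: 5.1
tool_pos: [0.5712, -0.1884, 0.0048]
tool_rot: [1.266, 1.171, -1.265]
contact_force: [-0.6, -0.1, 0.1]
opening: 0.0119
t 5.1 pos [ 0.5712 -0.1884  0.0048] F [-0.63 -0.08  0.12] open 0.0119
[[ 0.001  0.997 -0.077]
 [-0.    -0.077 -0.997]
 [-1.     0.001  0.   ]]
shift tool [-0.0012  0.0007  0.0116]
turn deg [ 0.08  0.01 -0.07]
shift in new tool [-0.0012  0.0007  0.0116]
```

View pics/f.png

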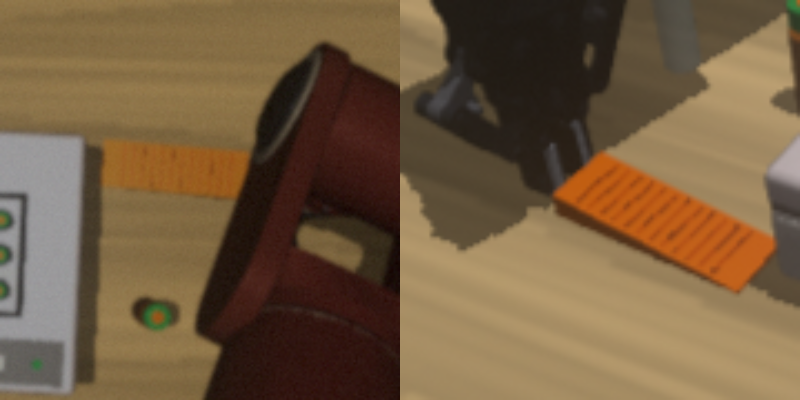

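```bash
python3 -m handwheel '[[0.012,[0,0,-0.004],[0,0,0]],[0.012,[0,0,-0.004],[0,0,0]],[0.012,[0,0,-0.004],[0,0,0]],[0.012,[0,0,-0.004],[0,0,0]],[0.012,[0,0,-0.004],[0,0,0]],[0.012,[0,0,-0.004],[0,0,0]],[0.012,[0,0,-0.004],[0,0,0]],[0.012,[0,0,-0.004],[0,0,0]],[0.012,[0,0,-0.003],[0,0,0]],[0.012,[0,0,0],[0,0,0]]]'
cat > wf.py <<'E'
from fit import *
import sys
sc=ctrl.get_image("scene")
y0=float(sys.argv[1])
st,m=wmask(sc,"scene",[.577,y0,.007]); T=m
# only compare where heater/gripper don't hide: exclude via given polygons -> edges of visible part
import numpy as np
K=np.load('m_heater_scene.npy'); vis=~cv2.dilate(K.astype('uint8'),np.ones((5,5))).astype(bool)
o=ctrl.get_obs()['tool_pos']
f=lambda p:np.abs(sil(p,"scene")-T)[vis].sum()
r=minimize(f,[.577,y0,1.49],method='Nelder-Mead',options=dict(initial_simplex=[[.577,y0,1.49],[.582,y0,1.49],[.577,y0+.006,1.49],[.577,y0,1.58]]))
p=r.x;c,s=np.cos(p[2]),np.sin(p[2]);d=np.array([.578,-.018])-p[:2]
print(p[:2].round(4),np.degrees(p[2]).round(1),'cost',r.fun,'stub in wedge',(d@[c,s]).round(4),(d@[-s,c]).round(4))
v=cv2.resize(sc[170:290,130:290],None,fx=5,fy=5)
h=cv2.findContours((sil(p,"scene")>.5).astype('uint8'),0,2)[0]
cv2.polylines(v,[(h[0]-[130,170])*5+2],1,(0,255,0)); cv2.imwrite(sys.argv[2],v[...,::-1])
E
python3 st.py; python3 wf.py -0.085 pics/g.png
```

```text
t: 6.03
tool_pos: [0.5732, -0.1536, 0.0037]
tool_rot: [1.266, 1.172, -1.266]
contact_force: [0.3, 0.8, -0.0]
opening: 0.0118
t 6.03 pos [ 0.5732 -0.1536  0.0037] F [ 0.3   0.84 -0.03] open 0.0118
[[-0.     0.997 -0.078]
 [ 0.    -0.078 -0.997]
 [-1.    -0.    -0.   ]]
[ 0.5747 -0.0838] 84.1 cost 212.53725490196078 stub in wedge 0.0658 0.0034
```

View pics/g.png

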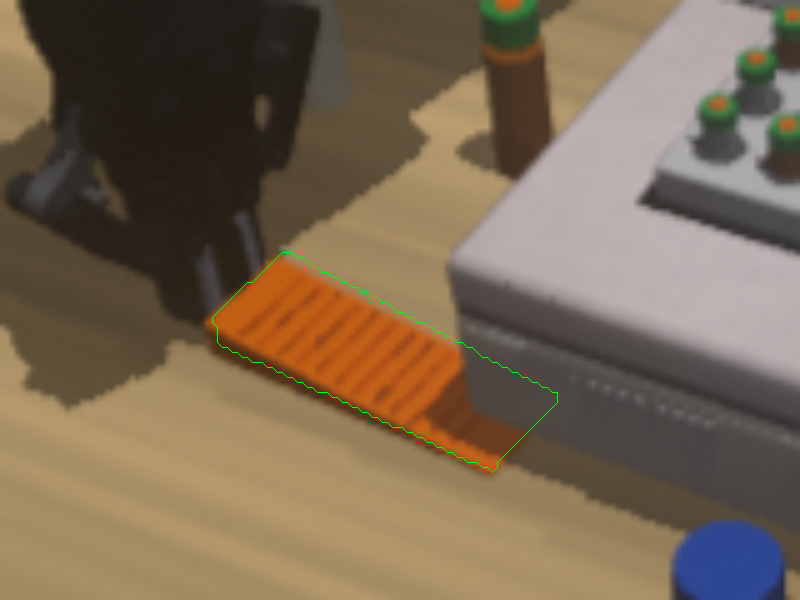

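```bash
python3 -m handwheel '[[0.012,[0,0,-0.003],[0,0,0]],[0.012,[0,0,-0.003],[0,0,0]],[0.012,[0,0,-0.003],[0,0,0]],[0.012,[0,0,-0.003],[0,0,0]],[0.012,[0,0,-0.002],[0,0,0]],[0.012,[0,0,0],[0,0,0]]]' | grep -v rot
for i in 1 2 3; do python3 -m handwheel '[[0.012,[0,0,-0.0010],[0,0,0]],[0.012,[0,0,-0.0010],[0,0,0]],[0.012,[0,0,0],[0,0,0]]]' | grep -E 'pos|force'; done
```

```text
t: 6.58
tool_pos: [0.5743, -0.1399, 0.0038]
contact_force: [0.1, -0.5, -0.2]
opening: 0.012
tool_pos: [0.5745, -0.1383, 0.0038]
contact_force: [0.5, -0.4, -0.3]
tool_pos: [0.5747, -0.1364, 0.0038]
contact_force: [-0.2, 0.1, 0.4]
tool_pos: [0.5748, -0.1343, 0.0038]
contact_force: [-0.1, -0.2, 0.7]
```

```bash
python3 -m handwheel '[[0.012,[0,0,-0.001],[0,0,0]],[0.012,[0,0,-0.001],[0,0,0]],[0.012,[0,0,0],[0,0,0]]]' | grep -E 'pos|force'
python3 -m handwheel '[[0.012,[0,0,-0.001],[0,0,0]],[0.012,[0,0,-0.001],[0,0,0]],[0.012,[0,0,0],[0,0,0]]]' | grep -E 'pos|force'
python3 st.py; python3 wf.py -0.06 pics/h.png
```

```text
tool_pos: [0.575, -0.1325, 0.0038]
contact_force: [-0.2, -1.3, -0.3]
tool_pos: [0.5752, -0.1307, 0.0039]
contact_force: [-0.9, -3.6, -0.9]
t 7.83 pos [ 0.5752 -0.1307  0.0039] F [-0.86 -3.6  -0.89] open 0.0122
[[ 0.     0.997 -0.078]
 [-0.001 -0.078 -0.997]
 [-1.     0.     0.001]]
[ 0.5755 -0.0606] 82.8 cost 223.078431372549 stub in wedge 0.0426 0.0029
```

View pics/h.png

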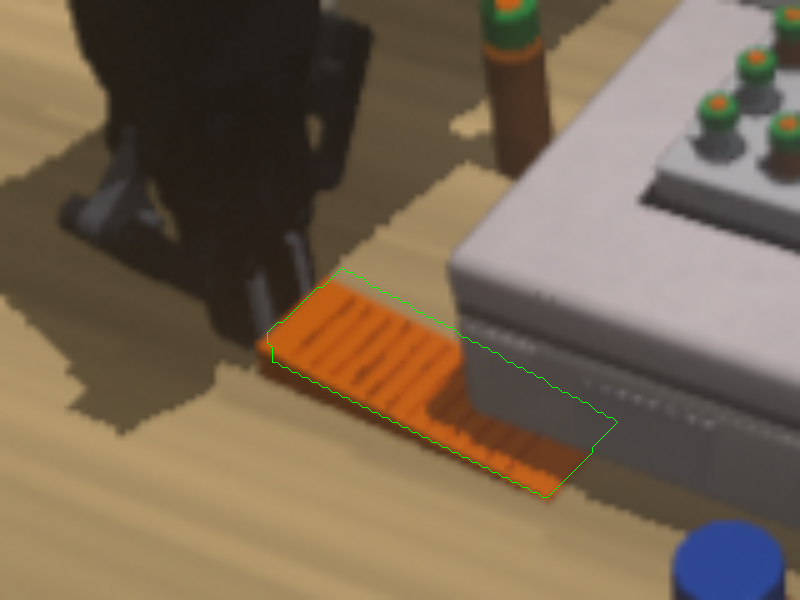

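```bash
python3 -m handwheel '[[0.012,[0,0,0],[0,0,0]]]' | grep -E 'pos|force'
python3 -m handwheel '[[0.012,[0,0,-0.0005],[0,0,0]],[0.012,[0,0,0],[0,0,0]]]' | grep -E 'pos|force'
```

```text
tool_pos: [0.5752, -0.1307, 0.0039]
contact_force: [-1.2, -2.7, 0.4]
tool_pos: [0.5752, -0.1302, 0.0039]
contact_force: [0.2, -3.5, -0.5]
```

```bash
python3 -m handwheel '[[0.012,[0,0,-0.001],[0,0,0]],[0.012,[0,0,0],[0,0,0]]]' | grep -E 'pos|force'
python3 -m handwheel '[[0.012,[0,0,0],[0,0,0]]]' | grep -E 'pos|force'
```

```text
tool_pos: [0.5753, -0.1292, 0.0039]
contact_force: [-0.8, -3.9, -0.6]
tool_pos: [0.5753, -0.1291, 0.0038]
contact_force: [-0.1, -4.3, -0.3]
```

```bash
python3 -m handwheel '[[0.012,[0,0,0.003],[0,0,0]],[0.012,[0,0,0.008],[0,0,0]],[0.012,[0,0,0.012],[0,0,0]],[0.012,[0,0,0.012],[0,0,0]],[0.012,[-0.02,0,0],[0,0,0]],[0,[-0.035,0,0],[0,0,0]],[0,[-0.035,0,0],[0,0,0]],[0,[-0.035,0,0],[0,0,0]],[0,[-0.02,0,0],[0,0,0]],[0,[0,0,0],[0,0,0]]]'
python3 wf.py -0.06 pics/i.png
python3 - <<'E'
from h import *
o=ctrl.get_image("top"); cv2.imwrite("pics/j.png",cv2.resize(o[150:310,170:370,::-1],None,fx=4,fy=3.75))
hv=cv2.cvtColor(o,cv2.COLOR_RGB2HSV)
w=((hv[...,1]<60)&(hv[...,2]>80)).astype('uint8')
w[:150]=0;w=cv2.morphologyEx(w,3,np.ones((15,15)))
c=max(cv2.findContours(w,0,2)[0],key=cv2.contourArea)
print(cv2.minAreaRect(c))
E
python3 st.py "[.578,-.017,.15]" -4.5
```

```text
t: 9.22
tool_pos: [0.5759, -0.1664, 0.1561]
tool_rot: [1.269, 1.16, -1.261]
contact_force: [0.5, 0.2, 0.4]
opening: 0.0001
[ 0.5754 -0.0584] 83.1 cost 237.79607843137256 stub in wedge 0.0404 0.0023
((251.50949096679688, 235.80535888671875), (129.23658752441406, 117.08030700683594), 2.7927021980285645)
t 9.32 pos [ 0.573  -0.1649  0.15  ] F [-0.32 -0.23 -1.74] open -0.0001
[[ 0.002  0.997 -0.079]
 [-0.001 -0.079 -0.997]
 [-1.     0.002  0.   ]]
shift tool [-1.000e-04 -6.700e-03 -1.479e-01]
turn deg [-0.03  0.03 -0.13]
shift in new tool [ 0.     -0.0067 -0.1479]
```

View pics/i.png

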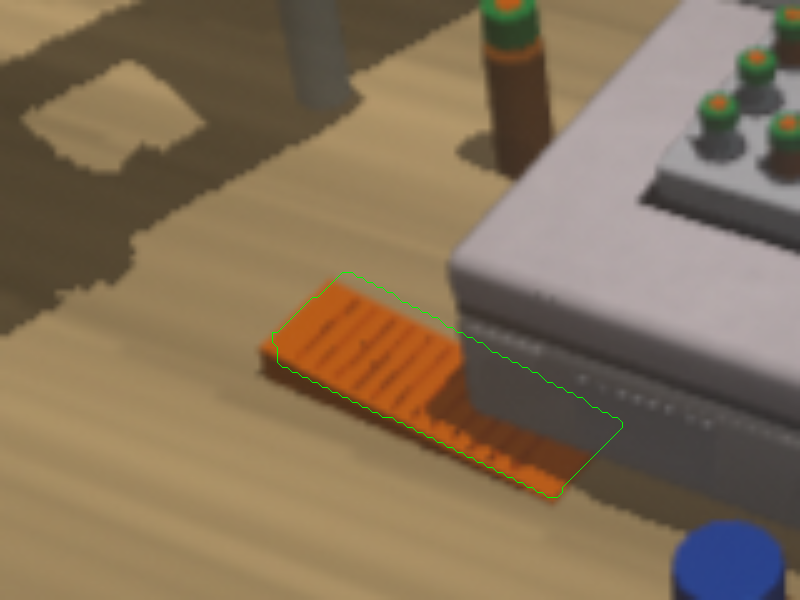

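View pics/j.png

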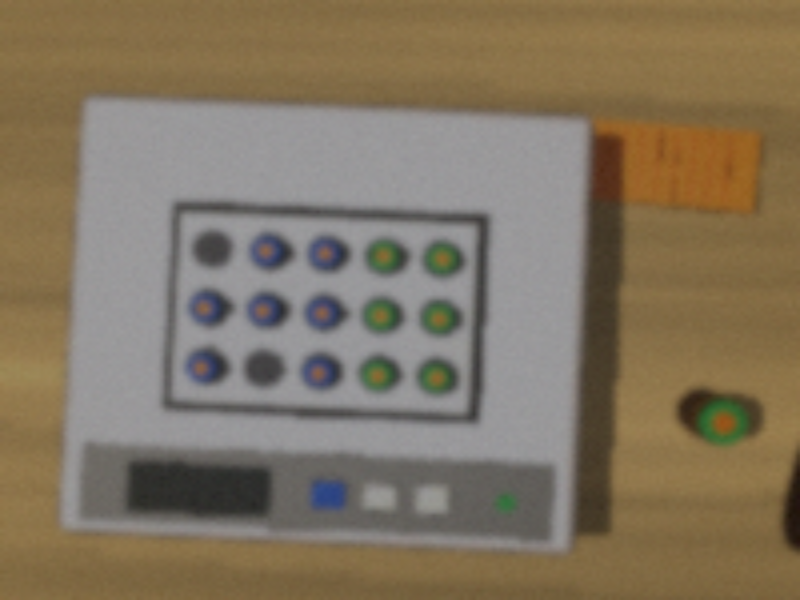

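Run:
```python
from h import *
a=ray("top",360.5,185.2,.015);b=ray("top",359.3,206.5,.015);m=(a+b)/2
d=np.array([-(b-a)[1],(b-a)[0]]);d/=np.linalg.norm(d); d*=np.sign(d[1])
c=m[:2]+.06*d; q=np.array([.5775,-.018])-c
print(a,b,c,np.degrees(np.arctan2(d[1],d[0])),'stub in wedge',q@d,q@[-d[1],d[0]])
print([k for k in ctrl.tip_of("press_spot","top")][:1],ray("top",*ctrl.tip_of("press_spot","top")[0]['centre'][::-1],.088))
```

```text
[ 0.59473954 -0.1218547   0.015     ] [ 0.55518441 -0.12030913  0.015     ] [ 0.57730462 -0.06112766] 87.76237013970757 stub in wedge 0.04310240795201285 0.0014886484890684595Traceback (most recent call last):
  File "<stdin>", line 6, in <module>
IndexError: list index out of range
```

```bash
python3 -m handwheel '[[0,[0,-0.0034,-0.014],[0,0,0]],[0,[0,0,-0.026],[0,0,0]],[0,[0,0,-0.026],[0,0,0]],[0,[0,0,-0.026],[0,0,0]],[0,[0,0,-0.026],[0,0,0]],[0,[0,0,-0.026],[0,0,0]],[0,[0,0,0],[0,0,0]],[0,[0,0,0],[0,0,0]]]'
python3 st.py "[.581,-.021,.10]" -4.5
python3 - <<'E'
from h import *
im=ctrl.get_image("top"); sc=ctrl.get_image("scene")
cv2.imwrite("pics/k.png",np.hstack([cv2.resize(im[120:300,200:380],(400,400)),cv2.resize(sc[120:270,160:310],(400,400))])[...,::-1])
E
```

```text
t: 10.08
tool_pos: [0.5792, -0.0182, 0.1471]
tool_rot: [1.263, 1.175, -1.267]
contact_force: [0.4, -0.3, 0.4]
opening: -0.0001
t 10.08 pos [ 0.5792 -0.0182  0.1471] F [ 0.36 -0.34  0.38] open -0.0001
[[-0.003  0.997 -0.075]
 [ 0.    -0.075 -0.997]
 [-1.    -0.003 -0.   ]]
shift tool [0.0471 0.0022 0.0027]
turn deg [ 0.18 -0.01  0.17]
shift in new tool [0.0471 0.002  0.0027]
```

View pics/k.png

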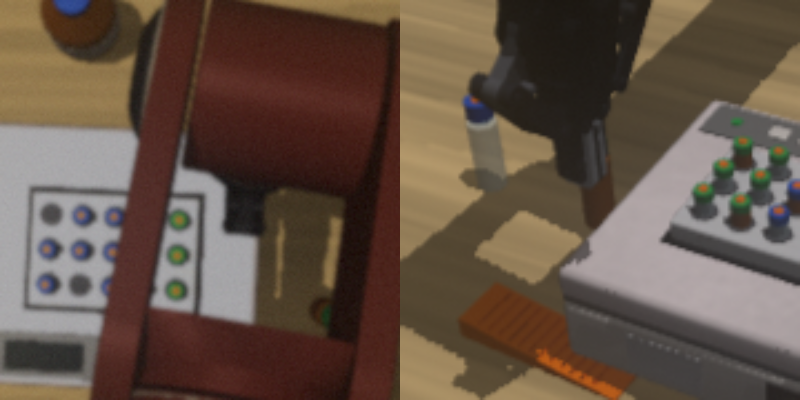

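```bash
python3 -c "
from h import *
print(proj('scene',[[.579,-.018,.147],[.5775,-.018,.088]]))"
python3 -m handwheel '[[0,[0.015,0.002,0.0027],[0,0,0]],[0,[0.015,0,0],[0,0,0]],[0,[0.015,0,0],[0,0,0]],[0,[0.005,0,0],[0,0,0]],[0,[0,0,0],[0,0,0]],[0,[0,0,0],[0,0,0]]]' | grep -v rot
```

```text
[[230.1075647  186.71127042]
 [234.279729   216.6634547 ]]
t: 10.68
tool_pos: [0.582, -0.0235, 0.0987]
contact_force: [0.0, 0.9, 0.5]
opening: 0.0
```

```bash
python3 -m handwheel '[[0,[0.004,0,-0.002],[0,0,0]],[0,[0.004,0,0],[0,0,0]],[0,[0,0,0],[0,0,0]],[0,[0,0,0],[0,0,0]]]' | grep -v rot
python3 -m handwheel '[[0,[0.001,0,0],[0,0,0]],[0,[0.0005,0,0],[0,0,0]],[0,[0,0,0],[0,0,0]]]' | grep -v rot
python3 -m handwheel '[[0,[0.0005,0,0],[0,0,0]],[0,[0,0,0],[0,0,0]]]' | grep -v rot
```

```text
t: 11.02
tool_pos: [0.5823, -0.0208, 0.0909]
contact_force: [-0.3, 0.5, 0.2]
opening: -0.0002
t: 11.27
tool_pos: [0.5824, -0.0209, 0.0894]
contact_force: [0.1, -0.8, -0.5]
opening: -0.0002
t: 11.43
tool_pos: [0.5823, -0.0209, 0.0888]
contact_force: [0.1, 0.0, -0.8]
opening: -0.0002
```

```bash
python3 -m handwheel '[[0,[0.0005,0,0],[0,0,0]],[0,[0,0,0],[0,0,0]]]' | grep -v rot
python3 -m handwheel '[[0,[0.0005,0,0],[0,0,0]],[0,[0,0,0],[0,0,0]]]' | grep -v rot
python3 -m handwheel '[[0,[0.0003,0,0],[0,0,0]],[0,[0,0,0],[0,0,0]]]' | grep -v rot
```

```text
t: 11.6
tool_pos: [0.5823, -0.0209, 0.0882]
contact_force: [-0.4, 0.0, 0.5]
opening: 0.0
t: 11.77
tool_pos: [0.5823, -0.0209, 0.0877]
contact_force: [-0.2, -0.3, 1.3]
opening: 0.0001
t: 11.93
tool_pos: [0.5823, -0.0209, 0.0876]
contact_force: [-0.9, 0.1, 0.4]
opening: 0.0001
```

```bash
python3 -m handwheel '[[0,[0.0004,0,0],[0,0,0]],[0,[0,0,0],[0,0,0]]]' | grep -v rot
python3 -m handwheel '[[0,[0.0004,0,0],[0,0,0]],[0,[0,0,0],[0,0,0]]]' | grep -v rot
```

```text
t: 12.1
tool_pos: [0.5824, -0.0209, 0.0875]
contact_force: [-1.2, 0.4, 2.7]
opening: -0.0003
t: 12.27
tool_pos: [0.5825, -0.0209, 0.0875]
contact_force: [-3.1, 1.3, 6.3]
opening: -0.0002
```

```bash
python3 -m handwheel '[[0,[0.0002,0,0],[0,0,0]],[0,[0,0,0],[0,0,0]],[0,[0,0,0],[0,0,0]],[0,[0,0,0],[0,0,0]]]' | grep -v rot
python3 -m handwheel '[[0,[0,0,0],[0,0,0]],[0,[0,0,0],[0,0,0]],[0,[0,0,0],[0,0,0]],[0,[0,0,0],[0,0,0]]]' | grep -v rot
```

```text
t: 12.6
tool_pos: [0.5825, -0.021, 0.0875]
contact_force: [-2.8, -0.3, 5.9]
opening: 0.0
t: 12.93
tool_pos: [0.5825, -0.0209, 0.0875]
contact_force: [-2.2, -0.4, 5.9]
opening: -0.0001
```

Run:
```python
from h import *
sc=ctrl.get_image("scene"); cv2.imwrite("pics/l.png",cv2.resize(sc[150:300,160:360,::-1],None,fx=4,fy=4))
for i in range(3):
    o=ctrl.get_obs();print(o['contact_force'].round(1),o['tool_pos'].round(4));ctrl.get_image("top")
```

```text
[-2.6  0.2  5.5] [ 0.5825 -0.021   0.0875]
[-4.2  0.3  6.9] [ 0.5825 -0.0209  0.0874]
[-2.8  0.2  6.2] [ 0.5825 -0.021   0.0874]
```

View pics/l.png

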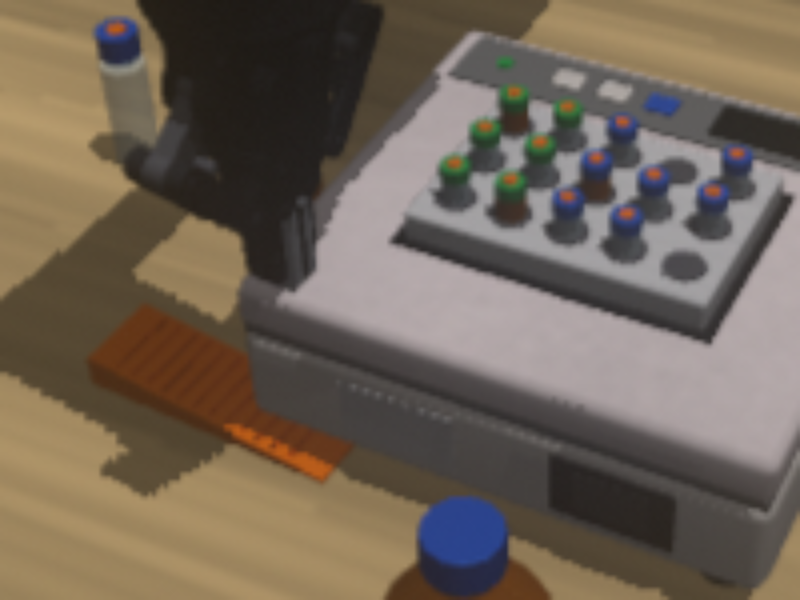

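```bash
python3 -m handwheel '[[0,[-0.001,0,0],[0,0,0]],[0,[-0.001,0,0],[0,0,0]],[0,[-0.006,0,0],[0,0,0]],[0,[-0.02,0,0],[0,0,0]],[0,[-0.03,0,0],[0,0,0]],[0,[-0.03,0,0],[0,0,0]],[0,[-0.03,0,0],[0,0,0]],[0,[0,0,0.03],[0,0,0]],[0,[0,0,0.035],[0,0,0]],[0,[0,0,0.035],[0,0,0]]]' | grep -v rot
python3 -m handwheel '[[0,[0,0,0.035],[0,0,0]],[0,[0,0,0.035],[0,0,0]],[0,[0,0,0],[0,0,0]]]' | grep -v rot
python3 - <<'E'
from h import *
im=ctrl.get_image("top"); sc=ctrl.get_image("scene")
cv2.imwrite("pics/m.png",np.hstack([cv2.resize(im[140:310,180:380],(400,340)),cv2.resize(sc[150:320,150:350],(400,340))])[...,::-1])
cv2.imwrite("pics/mm.png",cv2.resize(im[150:310,170:370,::-1],None,fx=4,fy=3.75))
hv=cv2.cvtColor(im,cv2.COLOR_RGB2HSV)
w=((hv[...,1]<60)&(hv[...,2]>80)).astype('uint8')
w[:150]=0;w=cv2.morphologyEx(w,3,np.ones((15,15)))
c=max(cv2.findContours(w,0,2)[0],key=cv2.contourArea)
print(cv2.minAreaRect(c))
for th in("low_foot","press_spot","wedge","foot_near_right","foot_far_left"):
  for n in("top","scene"):
    for k in ctrl.tip_of(th,n)[:1]: print(th,n,round(k['score'],2),ray(n,*k['centre'][::-1],.088 if 'press' in th else 0).round(4))
E
```

```text
t: 13.97
tool_pos: [0.5749, -0.1213, 0.206]
contact_force: [1.0, 0.3, -0.4]
opening: 0.0
t: 14.22
tool_pos: [0.5683, -0.1957, 0.2047]
contact_force: [-0.2, 1.1, 0.0]
opening: 0.0001
((251.3628387451172, 235.74313354492188), (128.83905029296875, 117.10371398925781), 2.862405300140381)
low_foot scene 0.73 [ 0.5773 -0.0176  0.    ]
press_spot top 0.71 [ 0.5738 -0.0119  0.088 ]
press_spot scene 0.82 [ 0.5741 -0.016   0.088 ]
wedge top 0.92 [ 0.5787 -0.0599  0.    ]
wedge scene 0.69 [ 0.5784 -0.0571  0.    ]
foot_near_right scene 0.21 [0.6604 0.09   0.    ]
```

View pics/m.png

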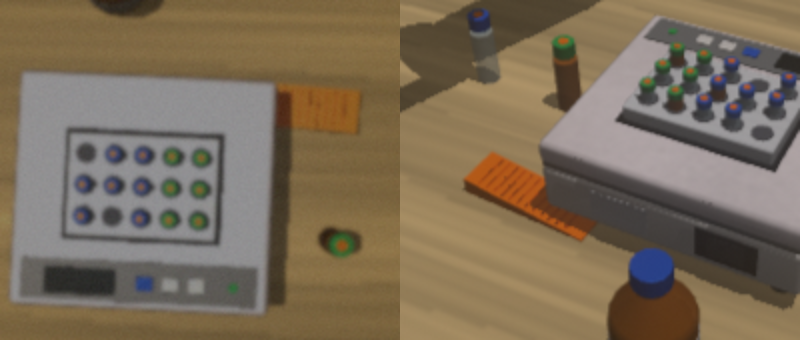

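View pics/mm.png

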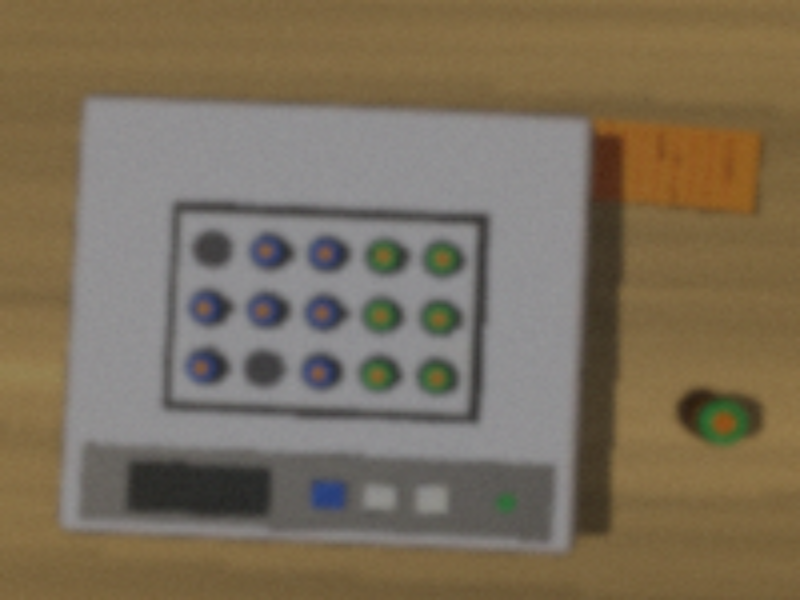

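```bash
python3 -c "
from station import ctrl
print(ctrl.finish_job())"
```

```text
the job is handed in; nothing more can be done
None
```

The wedge is under the bare foot, the press test showed no dip, and the job is handed in. No verdict was reported.

- **Push:** I pushed the wedge with both fingertips until the stub pushed back at about 4.3 N, which is inside the 2–7 N snug range. From the top view, the stub sits about 43 mm towards the thin end from the wedge's centre and about 1.5 mm off its centre line.
- **Press test:** I pressed the deck corner about 5 mm from the spot for more than 0.5 s, with about 6 N down. The fingertip met the deck at about 87.7 mm and stayed at 87.4–87.5 mm.
- **Last pictures:** After I let go and backed off, the heater outline was within about 0.3 mm of where it started. The wedge was still in place, and the vials and the bottle looked undisturbed.

**Checks that fell short:**
- **Side camera:** My wedge fit there was a few millimetres off because the heater hid part of it, so I relied on the top view.
- **Sideways force:** About 3 N of sideways force showed during the press, but nothing slid.
- **Other feet:** I could not see the two neighbouring feet directly; the detector gave nothing reliable for them. That they still stand on the bench is inferred from the push force and the steady deck height.

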